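# Tipped spice jar back into its clip

## Robot

A 6-joint arm with a two-finger parallel gripper is mounted at the origin on the work surface. World frame = base frame: x ahead of the robot, y to its left, z up, the work surface at z = 0. Lengths are in m, angles in rad, forces in N, time in s.
With the tool pointing down it reaches from about 0.35 to 0.875 m from the base axis. Payload 4.2 kg.
Tool frame: the origin (TCP) lies on the centre line of the jaws, within the pads' length; the fingertips stand 8 mm ahead of it and the grasp point (between the pads) lies 11 mm behind it; z points along the fingers, y is the line along which they close (so a half turn about z gives the same grasp; the last joint's range is limited). The gripper opens to 85 mm and grips with 20 to 120 N. Pads are 22 mm wide; open, the fingers measure 114 mm over their backs; the gripper's body (76 mm by 85 mm) begins 54 mm behind the grasp point. The pads swing forward as they close: fully open they stand 13 mm farther back than shut.
Start: joints at [1.57, 0.385, 0.008, 0, -1.194, -0.259], TCP at [0.161, 0.604, 0.239] pointing down, gripper open.
Joint ranges: [-3.14, 3.14], [-1.21, 2.06], [-1.07, 1.41], [-3.16, 2.05], [-2.99, -0.16], [-3.1, 3.1]. Speed limits (rad/s): [2.79, 2.79, 3.14, 3.14, 3.14, 3.14].

## Interface

Orientations are given as a 3x3 rotation matrix whose columns are the frame's x, y, z axes.
In Python, from cell import telemetry, vision, env gives the robot as it stands. The module is installed in compiled form; this text tells all that it offers.
- The arm moves only by the tool carry_out, never from a script. Its argument "increments" is a list of rows, each an object of numbers: "rx", "ry", "rz": the turn, a rotation vector about the world's x, y, z in units of 90 degrees (1.0 is 90 degrees); "dx", "dy", "dz": the shift along the world's x, y, z in units of 0.25 m (1.0 is 0.25 m); "fingers": the finger opening in mm, from 0 to 85.4. A call has 1 to 12 rows; each row is the pose to reach, as a shift and turn from the pose commanded when the call began; what a row does not reach only later rows make up. A row lasts 1/12 s, in which the tool goes at most 41.7 mm and 7.16 degrees, less where a joint would pass 70% of its speed; a pose out of reach is approached as far as the arm can. A call with a number of a shift or a turn outside -1 to 1 is refused whole. A call with a gripper value outside its range is refused whole. The fingers move at their own pace and stop on an object; "force" is the grip in N (left out, the last holds). Time passes only in rows, so rows that repeat a pose let the fingers close. It gives the time, the measured TCP pose, the force, the opening and the grip force at its end, in the units of the state.
- telemetry.get_state(): the state, without advancing time (a new reading comes with each control period).
- vision.camera(name): name is "scene" or "top"; returns a dict with "image" (384x512x3 uint8, red, green, blue), "fovy" (degrees; the focal length in pixels is half the picture's height over the tangent of half this angle, whatever the lens; pixels are square), "cx", "cy" (the principal point, pixels), "pose" (4x4, takes a point from camera to world coordinates). Camera axes: x right, y down, z forward; pixel columns grow to the right and rows downward; lengths in m; the calibration is good to about 2 mm. A picture is of the moment at which its call begins. There is no depth.
- env.sign_off(): hands the job in; it is judged then, once.
The state is a dict: "clock": time; "joint_positions": joint angles; "qvel": joint speeds; "joint_efforts": joint torques, N m; "tool_pos": TCP position; "ee_rot": TCP orientation; "force": force on the tool from outside, world axes, zero at the start; "moment": the same for the moment, N m; "finger_gap": opening from 0.0 (shut) to 1.0 (fully open); "grasp_force": force on a finger pad.
Only numpy, scipy, OpenCV 4.12 (cv2) and the standard library are available. Lean on these libraries where they do the work, as an engineer would, in place of code of your own. Each camera call takes 0.05 s, during which the arm holds its last target. There are 200 camera calls.

## Task

A spice jar has tipped over in the clear tray. Stand it up on its base, in the tray or on the table, and let go, so that it can be taken afresh by its lid; then push it sideways through the mouth of the empty spring clip on the spice stand until it snaps fully home, upright and about level with its two neighbours, and let go. Leave the two clipped jars, the bowl and the spoon rest where they are.

Things in the scene. Friction and masses are not known exactly. Their poses are not given: they have to be found in the camera images.
- jar: the jar to be clipped: closed round steel spice jar with a wooden lid, 44 mm diameter all the way, 104 mm long (steel body 80 mm, then lid 24 mm), 110 to 225 g, lying on its side in the tray, lid roughly towards the stand's side of the table (-y). Origin: centre of its base. Its x axis runs along the jar from base to lid (so x points up when it stands)
- jar_band (a point): point on the jar's axis 52 mm above its base: the line where the clip should hold it
- jar_lid (a point): centre of the top of the jar's lid, 104 mm above its base
- tray: clear acrylic tray, 220 x 260 mm, raised edges 24 mm high, walls and floor 4 mm thick, does not move. Origin: centre of its underside, on the table; z up, its 260 mm side along its y. Only the jar is in it
- stand: wooden spice stand, fixed to the table: foot 92 x 262 x 12 mm, upright back panel 10 mm thick from x = 32 to 42 mm, its top 96 mm above the table. Origin: on the table, under the seat of its middle clip; x towards the panel, y along the row, z up. A clipped jar's base is about 26 mm above the table, 14 mm above the foot, and the top of its lid 130 mm above the table
- clip_empty: white plastic spring clip, one of three side by side on the stand, 80 mm apart. Origin: on the axis of a seated jar, at mid-height of the clip, 78 mm above the table. x points into the clip, square to the panel (the way a jar is pushed), y along the row, z up. EMPTY; may be any of the three. A jar goes in with 6 to 8 N; the arms then hold it up
- clip_empty_mouth (a point): middle of the empty clip's mouth, 31 mm in front of the clip's origin. Two sprung arms 16 mm high reach from the strip round the jar: flared lips 50 mm apart here, a throat 34 mm wide 13 mm in front of the clip's origin, and a back stop that a seated jar touches
- clip_a: white plastic spring clip, one of three side by side on the stand, 80 mm apart. Origin: on the axis of a seated jar, at mid-height of the clip, 78 mm above the table. x points into the clip, square to the panel (the way a jar is pushed), y along the row, z up. This one already holds jar_a
- clip_b: white plastic spring clip, one of three side by side on the stand, 80 mm apart. Origin: on the axis of a seated jar, at mid-height of the clip, 78 mm above the table. x points into the clip, square to the panel (the way a jar is pushed), y along the row, z up. This one already holds jar_b
- jar_a: a jar of the same make held upright in clip_a; leave it. Origin: centre of its base, z up
- jar_b: a jar of the same make held upright in clip_b; leave it. Origin: centre of its base, z up
- bowl: empty steel bowl, 144 mm across, 58 mm high, beyond the work; leave it. Origin: centre of its underside
- spoon_rest: white ceramic spoon rest, 115 x 75 mm, 14 mm high, on the near side; leave it. Origin: centre of its underside
Things that resemble listed ones, but are neither listed nor needed, are in the scene too. Leave any yellow look-alike of the jar alone. Leave any yellow look-alike of the jar_a alone.

How it is judged:
By the outcome, as a careful person would: the job done as asked, in the order asked, and still so for the second after the job is handed in, with the robot touching nothing.
It also fails if it takes over 58 s, if anything falls off the work surface, if the arm or the gripper's body presses on something with over 40 N, if the wrist force passes 120 N, or if a joint passes its speed limit or range.

## Working session

There is one attempt and no reset: what is moved stays moved. The work goes in short steps, Python scripts to look and compute and a tool call to move; the robot and the scene stay as the last step left them, time stands still between calls to the robot, and variables do not carry over. Pictures are saved under pics/ and viewed, at most 10 in all, crops included, and the job is handed in when it is done.

Besides the shell and the picture viewer there is one more tool, called after "Emit:" as name(argument=value, ...), one argument or row to a line, values as JSON. carry_out: Moves the arm, as the interface text tells. Shifts and turns lie within -1 to 1; 1 stands for 0.25 m of shift or 90 degrees of turn. Its arguments: {"type":"object","properties":{"increments":{"type":"array"},"force":{"type":"number"}},"required":["increments"]}

```bash
mkdir -p pics; cat > h.py <<'E'
import numpy as np, cv2
from cell import telemetry, vision, env
def snap(n,tag):
    c=vision.camera(n); cv2.imwrite(f'pics/{tag}.png',c['image'][:,:,::-1]); np.savez(f'pics/{tag}.npz',**c); return c
def load(tag): return dict(np.load(f'pics/{tag}.npz'))
def f(c): return c['image'].shape[0]/2/np.tan(np.radians(float(c['fovy']))/2)
def ray(c,u,v):
    d=c['pose'][:3,:3]@np.array([(u-c['cx'])/f(c),(v-c['cy'])/f(c),1]); return c['pose'][:3,3],d
def onz(c,u,v,z):
    o,d=ray(c,u,v); return o+d*(z-o[2])/d[2]
def proj(c,p):
    q=c['pose'][:3,:3].T@(np.array(p)-c['pose'][:3,3]); return f(c)*q[0]/q[2]+c['cx'],f(c)*q[1]/q[2]+c['cy']
def tri(c1,p1,c2,p2):
    a,d=ray(c1,*p1);b,e=ray(c2,*p2)
    s=np.linalg.lstsq(np.c_[d,-e],b-a,rcond=None)[0]; return (a+d*s[0]+b+e*s[1])/2, np.linalg.norm(a+d*s[0]-b-e*s[1])
E
python3 - <<'E'
from h import *
a=snap('scene','s0');b=snap('top','t0')
for c in(a,b): print(c['fovy'],c['cx'],c['cy'],np.round(c['pose'],3))
cv2.imwrite('pics/both0.png',np.vstack([cv2.resize(np.hstack([a['image'],b['image']]),(800,300))])[:,:,::-1])
print(telemetry.get_state())
E
```

```text
52.67238094695585 248.44450903094815 186.13104793918876 [[-0.545  0.584 -0.601  1.339]
 [ 0.839  0.377 -0.394  0.55 ]
 [-0.004 -0.719 -0.695  0.986]
 [ 0.     0.     0.     1.   ]]
49.56102694173182 256.6868445242977 182.88766939242902 [[-2.000e-03 -9.830e-01  1.860e-01  3.660e-01]
 [-1.000e+00  2.000e-03  1.000e-03  4.700e-02]
 [-1.000e-03 -1.860e-01 -9.830e-01  1.132e+00]
 [ 0.000e+00  0.000e+00  0.000e+00  1.000e+00]]
{'clock': 0.1, 'joint_positions': array([ 1.56958857e+00,  3.85480716e-01,  6.78215525e-03, -4.19401730e-04,
       -1.19402308e+00, -2.58605808e-01]), 'qvel': array([-4.27044491e-05, -2.11368001e-03,  4.07258212e-03,  1.07976562e-03,
       -1.15442506e-03, -1.02365426e-03]), 'joint_efforts': array([-8.46679177e-05, -3.93321025e+01,  1.88927847e+01,  4.19783100e+00,
       -2.60120098e-03,  1.87487913e-06]), 'tool_pos': array([0.16041606, 0.6035432 , 0.23834034]), 'ee_rot': array([[ 9.66398164e-01, -2.57049478e-01, -3.92308458e-04],
       [-2.57049752e-01, -9.66396254e-01, -1.92480487e-03],
       [ 1.15644664e-04,  1.96097069e-03, -9.99998071e-01]]), 'force': array([-0.00996242, -0.73037005,  0.40065591]), 'moment': array([-0.0231097 ,  0.02253511, -0.01371294]), 'grasp_force': 0.0, 'finger_gap': 1.001598992285941}
```

View pics/t0.png

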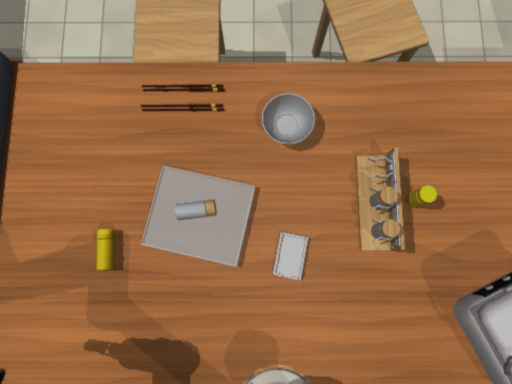

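View pics/s0.png

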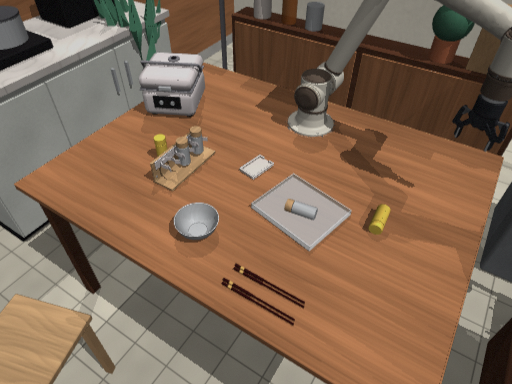

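Candidates: the steel jar with wooden lid lying in the tray, top (195,210) / scene (301,209); a yellow cylinder at top (105,250); a yellow one behind the stand at (423,196); and the clipped jars at (383,198) and (386,230). I choose the one in the tray. The empty clip is the +x one, at top (380,162). Next is a close crop.

```bash
python3 - <<'E'
from h import *
a=load('s0');b=load('t0')
A=cv2.resize(b['image'][160:260,140:260],(480,400),interpolation=2)
B=cv2.resize(b['image'][140:260,340:440],(320,400)[:2],interpolation=2)
cv2.imwrite('pics/crop0.png',np.hstack([A,B])[:,:,::-1])
im=b['image']; hsv=cv2.cvtColor(im,cv2.COLOR_RGB2HSV)
# jar: lid = saturated, body = bluish
def blob(m,lo,hi):
    k=np.zeros(m.shape,np.uint8);k[lo[1]:hi[1],lo[0]:hi[0]]=1
    m=(m.astype(np.uint8)*k); n,l,s,cc=cv2.connectedComponentsWithStats(m); i=1+np.argmax(s[1:,4]); return (l==i).astype(np.uint8),s[i],cc[i]
H,S,V=[hsv[...,i].astype(int) for i in range(3)]
print('hsv',hsv[211,185],hsv[208,210],hsv[230,200], hsv[180,370],hsv[162,378])
lid,s,c=blob((S>90)&(H<30),(165,190),(225,230));print('lid',s,c)
body,s,c=blob((H>85)&(H<125)&(S>25),(165,190),(225,230));print('body',s,c)
r=cv2.minAreaRect(cv2.findNonZero(lid|body));print(r)
for p in cv2.boxPoints(r): print(np.round(onz(b,*p,0.026),4))
# foot corners from wood
for uv in [(162,167),(256,186),(238,266),(142,244)]: print('tray',np.round(onz(b,*uv,0.024),3))
for uv in [(358,156),(362,250),(403,249)]: print('foot',np.round(onz(b,*uv,0.012),3))
for uv in [(393,149),(399,149),(403,249)]: print('panel',np.round(onz(b,*uv,0.096),3))
E
```

```text
hsv [108   7 174] [ 17 120 177] [ 12  21 157] [ 16 120 159] [ 17 120 170]
lid [205 200  11  15 133] [210.33082707 207.40601504]Traceback (most recent call last):
  File "<stdin>", line 14, in <module>
  File "<stdin>", line 10, in blob
    return _wrapfunc(a, 'argmax', axis=axis, out=out, **kwds)
    return bound(*args, **kwds)
ValueError: attempt to get argmax of an empty sequence
```

View pics/crop0.png

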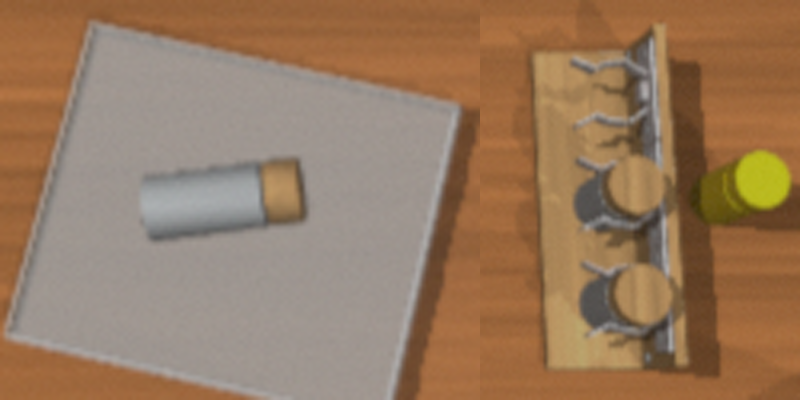

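The crop confirms the choice: jar base end at about (177,212), lid end at (215.6,207.5). The stand's lid tops are at (389.4,195.8) and (390.9,228.5), and the empty clip's lips at (368.8,158.6) and (369.7,177.2).

```bash
python3 - <<'E'
from h import *
a=load('s0');b=load('t0')
P=lambda n,u,v,z: print(n,np.round(onz(b,u,v,z)[:2],4))
for z in(.026,.04): P('jar base',176.8,211.8,z);P('jar lid',215.6,207.5,z)
P('sideA',190,202.9,.026);P('sideB',193,218.3,.026)
P('foot',355.9,155.6,.012);P('foot',360.9,250.4,.012)
P('panelL',394,147.5,.096);P('panelR',397.8,147.5,.096);P('panelL',400.3,250.4,.096);P('panelR',405,250.4,.096)
P('lip',368.75,158.6,.086);P('lip',369.7,177.2,.086)
hsv=cv2.cvtColor(b['image'],cv2.COLOR_RGB2HSV)
la=onz(b,389.4,195.8,.13);lb=onz(b,390.9,228.5,.13);print('lids',la,lb,np.linalg.norm(la-lb))
e=2*la-lb;print('empty',e)
for uv in [(162,166),(255,186),(238.5,265),(142,243.5)]: P('tray',*uv,.024)
# scene close crops
A=cv2.resize(a['image'][110:200,130:230],(500,450),interpolation=2)
cv2.imwrite('pics/crop1.png',A[:,:,::-1])
for p in (la,lb,e): print(np.round(proj(a,p),1))
E
```

```text
jar base [0.4971 0.2621]
jar lid [0.5084 0.1586]
jar base [0.4954 0.2593]
jar lid [0.5066 0.1572]
sideA [0.521  0.2275]
sideB [0.4796 0.2183]
foot [ 0.6544 -0.2267]
foot [ 0.3948 -0.2281]
panelL [ 0.654  -0.3052]
panelR [ 0.654 -0.315]
panelL [ 0.3925 -0.3042]
panelR [ 0.3924 -0.3158]
lip [ 0.6273 -0.2415]
lip [ 0.5782 -0.2414]
lids [ 0.52294344 -0.2747767   0.13      ] [ 0.44353615 -0.27353631  0.13      ] 0.07941698256354493
empty [ 0.60235074 -0.2760171   0.13      ]
tray [0.6231 0.3072]
tray [0.5671 0.0531]
tray [0.3574 0.0964]
tray [0.4134 0.3514]
[181.5 138.7]
[195.5 128.1]
[166.6 150.2]
```

View pics/crop1.png

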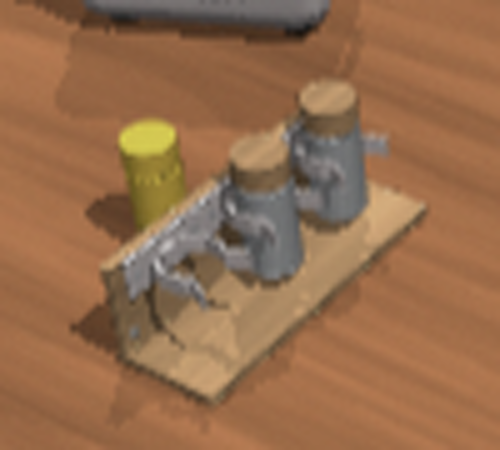

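Emit:
carry_out(
  increments=[
    {"dx": 0.8, "dy": -0.96, "rz": -0.45},
    {"dx": 0.8, "dy": -0.96, "rz": -0.45},
    {"dx": 0.8, "dy": -0.96, "rz": -0.45},
    {"dx": 0.8, "dy": -0.96, "rz": -0.45},
    {"dx": 0.8, "dy": -0.96, "rz": -0.45},
    {"dx": 0.8, "dy": -0.96, "rz": -0.45},
    {"dx": 0.8, "dy": -0.96, "rz": -0.45},
    {"dx": 0.8, "dy": -0.96, "rz": -0.45},
  ],
)

```text
schema error: expected keys rx, ry, rz, dx, dy, dz, fingers
```

Emit:
carry_out(
  increments=[
    {"dx": 0.8, "dy": -0.96, "dz": 0, "rx": 0, "ry": 0, "rz": -0.45, "fingers": 85},
    {"dx": 0.8, "dy": -0.96, "dz": 0, "rx": 0, "ry": 0, "rz": -0.45, "fingers": 85},
    {"dx": 0.8, "dy": -0.96, "dz": 0, "rx": 0, "ry": 0, "rz": -0.45, "fingers": 85},
    {"dx": 0.8, "dy": -0.96, "dz": 0, "rx": 0, "ry": 0, "rz": -0.45, "fingers": 85},
    {"dx": 0.8, "dy": -0.96, "dz": 0, "rx": 0, "ry": 0, "rz": -0.45, "fingers": 85},
    {"dx": 0.8, "dy": -0.96, "dz": 0, "rx": 0, "ry": 0, "rz": -0.45, "fingers": 85},
    {"dx": 0.8, "dy": -0.96, "dz": 0, "rx": 0, "ry": 0, "rz": -0.45, "fingers": 85},
    {"dx": 0.8, "dy": -0.96, "dz": 0, "rx": 0, "ry": 0, "rz": -0.45, "fingers": 85},
  ],
  force=60,
)

```text
clock: 0.77
tool_pos: [0.3619, 0.3605, 0.2391]
ee_rot: [[0.566, -0.825, -0.001], [-0.825, -0.566, -0.001], [0.001, 0.001, -1.0]]
force: [1.0, -0.2, -0.0]
finger_gap: 0.995
grasp_force: 0.0
```

Emit:
carry_out(
  increments=[
    {"dx": 0.568, "dy": -0.666, "dz": -0.3, "rx": 0, "ry": 0, "rz": -0.317, "fingers": 85},
    {"dx": 0.568, "dy": -0.666, "dz": -0.3, "rx": 0, "ry": 0, "rz": -0.317, "fingers": 85},
    {"dx": 0.568, "dy": -0.666, "dz": -0.3, "rx": 0, "ry": 0, "rz": -0.317, "fingers": 85},
    {"dx": 0.568, "dy": -0.666, "dz": -0.3, "rx": 0, "ry": 0, "rz": -0.317, "fingers": 85},
    {"dx": 0.568, "dy": -0.666, "dz": -0.3, "rx": 0, "ry": 0, "rz": -0.317, "fingers": 85},
    {"dx": 0.568, "dy": -0.666, "dz": -0.3, "rx": 0, "ry": 0, "rz": -0.317, "fingers": 85},
    {"dx": 0.568, "dy": -0.666, "dz": -0.3, "rx": 0, "ry": 0, "rz": -0.317, "fingers": 85},
    {"dx": 0.568, "dy": -0.666, "dz": -0.3, "rx": 0, "ry": 0, "rz": -0.317, "fingers": 85},
  ],
)

```text
clock: 1.43
tool_pos: [0.5027, 0.1961, 0.1632]
ee_rot: [[0.103, -0.995, -0.002], [-0.995, -0.103, -0.001], [0.001, 0.002, -1.0]]
force: [-0.4, 0.1, 0.2]
finger_gap: 0.99
grasp_force: 0.0
```

Emit:
carry_out(
  increments=[
    {"dx": 0.006, "dy": 0.004, "dz": -0.2, "rx": 0.221, "ry": 0.023, "rz": 0, "fingers": 85},
    {"dx": 0.006, "dy": 0.004, "dz": -0.2, "rx": 0.221, "ry": 0.023, "rz": 0, "fingers": 85},
    {"dx": 0.006, "dy": 0.004, "dz": -0.2, "rx": 0.221, "ry": 0.023, "rz": 0, "fingers": 85},
    {"dx": 0.006, "dy": 0.004, "dz": -0.35, "rx": 0.221, "ry": 0.023, "rz": 0, "fingers": 85},
    {"dx": 0.006, "dy": 0.004, "dz": -0.45, "rx": 0.221, "ry": 0.023, "rz": 0, "fingers": 85},
    {"dx": 0.006, "dy": 0.004, "dz": -0.54, "rx": 0.221, "ry": 0.023, "rz": 0, "fingers": 85},
    {"dx": 0.006, "dy": 0.004, "dz": -0.565, "rx": 0.221, "ry": 0.023, "rz": 0, "fingers": 85},
    {"dx": 0.006, "dy": 0.004, "dz": -0.565, "rx": 0.221, "ry": 0.023, "rz": 0, "fingers": 85},
  ],
)

```text
clock: 2.1
tool_pos: [0.5028, 0.1989, 0.0217]
ee_rot: [[0.1, -0.994, -0.039], [-0.935, -0.107, 0.339], [-0.341, 0.003, -0.94]]
force: [-0.6, -0.3, 0.7]
finger_gap: 0.997
grasp_force: 0.0
```

```bash
python3 - <<'E'
from h import *
a=snap('scene','s1');b=snap('top','t1')
A=cv2.resize(b['image'][160:260,140:260],(480,400),interpolation=2)
B=cv2.resize(a['image'][150:250,260:340],(320,400),interpolation=2)
cv2.imwrite('pics/crop2.png',np.hstack([A,B])[:,:,::-1])
print(telemetry.get_state()['joint_positions'])
E
```

```text
[ 0.46152943  0.50116667 -0.30701712 -0.5180661  -0.7030081   0.03585401]
```

View pics/crop2.png

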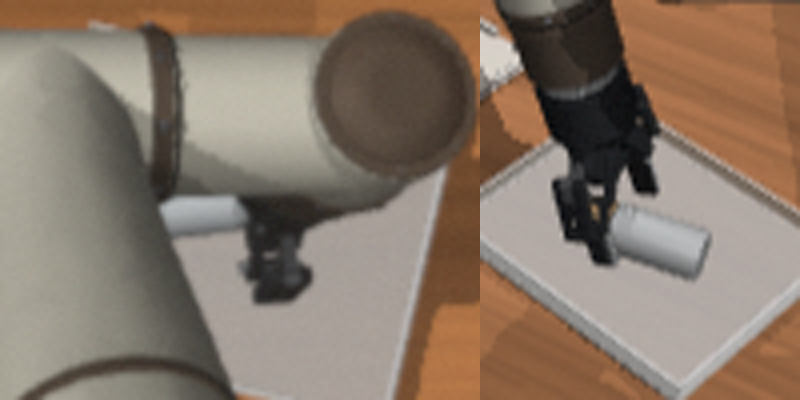

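The crop shows the fingers straddling the jar near its lid end, clear of the tray floor, with the body visible at crop right (660,240). I'll grip now.

Emit:
carry_out(
  increments=[
    {"dx": 0, "dy": 0, "dz": 0, "rx": 0, "ry": 0, "rz": 0, "fingers": 30},
    {"dx": 0, "dy": 0, "dz": 0, "rx": 0, "ry": 0, "rz": 0, "fingers": 30},
    {"dx": 0, "dy": 0, "dz": 0, "rx": 0, "ry": 0, "rz": 0, "fingers": 30},
    {"dx": 0, "dy": 0, "dz": 0, "rx": 0, "ry": 0, "rz": 0, "fingers": 30},
    {"dx": 0, "dy": 0, "dz": 0, "rx": 0, "ry": 0, "rz": 0, "fingers": 30},
    {"dx": 0, "dy": 0, "dz": 0, "rx": 0, "ry": 0, "rz": 0, "fingers": 30},
    {"dx": 0, "dy": 0, "dz": 0, "rx": 0, "ry": 0, "rz": 0, "fingers": 30},
  ],
  force=60,
)

```text
clock: 2.78
tool_pos: [0.5051, 0.1989, 0.0247]
ee_rot: [[0.101, -0.994, -0.033], [-0.934, -0.106, 0.341], [-0.343, -0.004, -0.939]]
force: [-0.2, -0.9, 5.6]
finger_gap: 0.492
grasp_force: 60.4
```

Emit:
carry_out(
  increments=[
    {"dx": 0, "dy": 0, "dz": 0.12, "rx": 0, "ry": 0, "rz": 0, "fingers": 30},
    {"dx": 0, "dy": 0, "dz": 0.28, "rx": 0, "ry": 0, "rz": 0, "fingers": 30},
    {"dx": 0, "dy": 0, "dz": 0.44, "rx": -0.05, "ry": -0.005, "rz": 0, "fingers": 30},
    {"dx": 0, "dy": 0, "dz": 0.48, "rx": -0.12, "ry": -0.012, "rz": 0, "fingers": 30},
    {"dx": 0, "dy": 0, "dz": 0.48, "rx": -0.19, "ry": -0.019, "rz": 0, "fingers": 30},
    {"dx": 0, "dy": 0, "dz": 0.48, "rx": -0.26, "ry": -0.026, "rz": 0, "fingers": 30},
    {"dx": 0, "dy": 0, "dz": 0.48, "rx": -0.33, "ry": -0.033, "rz": 0, "fingers": 30},
    {"dx": 0, "dy": 0, "dz": 0.48, "rx": -0.4, "ry": -0.04, "rz": 0, "fingers": 30},
    {"dx": 0, "dy": 0, "dz": 0.48, "rx": -0.46, "ry": -0.046, "rz": 0, "fingers": 30},
    {"dx": 0, "dy": 0, "dz": 0.48, "rx": -0.5, "ry": -0.05, "rz": 0, "fingers": 30},
    {"dx": 0, "dy": 0, "dz": 0.48, "rx": -0.5, "ry": -0.05, "rz": 0, "fingers": 30},
  ],
)

```text
clock: 3.7
tool_pos: [0.5031, 0.1996, 0.1413]
ee_rot: [[0.1, -0.994, 0.04], [-0.898, -0.108, -0.427], [0.429, 0.006, -0.903]]
force: [0.1, -0.6, -2.3]
finger_gap: 0.491
grasp_force: 61.8
```

```bash
python3 - <<'E'
from h import *
print(np.round(telemetry.get_state()['joint_positions'],3))
E
```

```text
[ 0.839  0.438 -0.381  0.364 -1.091 -0.954]
```

Emit:
carry_out(
  increments=[
    {"dx": 0, "dy": 0, "dz": 0, "rx": -0.07, "ry": -0.007, "rz": 0, "fingers": 30},
    {"dx": 0, "dy": 0, "dz": 0, "rx": -0.14, "ry": -0.014, "rz": 0, "fingers": 30},
    {"dx": 0, "dy": 0, "dz": 0, "rx": -0.21, "ry": -0.021, "rz": 0, "fingers": 30},
    {"dx": 0, "dy": 0, "dz": 0, "rx": -0.28, "ry": -0.028, "rz": 0, "fingers": 30},
    {"dx": 0, "dy": 0, "dz": 0, "rx": -0.35, "ry": -0.035, "rz": 0, "fingers": 30},
    {"dx": 0, "dy": 0, "dz": 0, "rx": -0.42, "ry": -0.042, "rz": 0, "fingers": 30},
    {"dx": 0, "dy": 0, "dz": 0, "rx": -0.48, "ry": -0.048, "rz": 0, "fingers": 30},
    {"dx": 0, "dy": 0, "dz": 0, "rx": -0.5, "ry": -0.05, "rz": 0, "fingers": 30},
    {"dx": 0, "dy": 0, "dz": 0, "rx": -0.5, "ry": -0.05, "rz": 0, "fingers": 30},
  ],
)

```text
clock: 4.45
tool_pos: [0.5037, 0.198, 0.1411]
ee_rot: [[0.042, -0.995, 0.09], [-0.332, -0.099, -0.938], [0.942, 0.01, -0.335]]
force: [-0.2, 0.2, -2.0]
finger_gap: 0.488
grasp_force: 61.9
```

```bash
python3 - <<'E'
from h import *
print(np.round(telemetry.get_state()['joint_positions'],3))
a=snap('scene','s2');b=snap('top','t2')
A=cv2.resize(b['image'][140:240,170:270],(400,400),interpolation=2)
B=cv2.resize(a['image'][130:250,250:350],(400,480),interpolation=2)[40:440]
cv2.imwrite('pics/crop3.png',np.hstack([A,B])[:,:,::-1])
E
```

```text
[ 0.968  0.75  -0.365  0.651 -1.588 -1.273]
```

View pics/crop3.png

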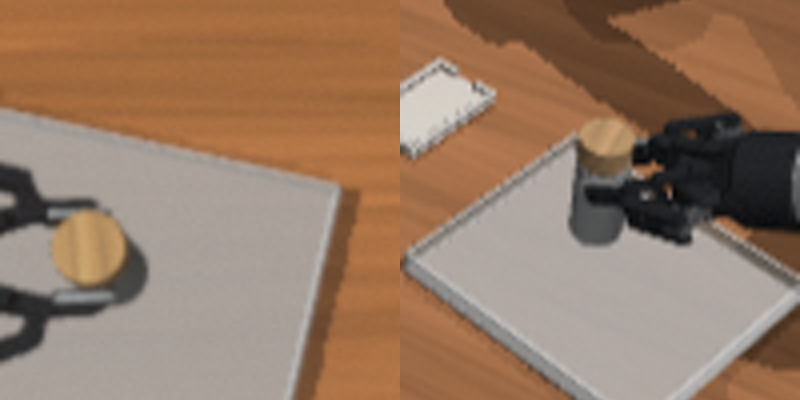

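The crop shows the jar upright in the grip. Its lid top is at top (192,202) / scene (301.3,173.8).

```bash
python3 - <<'E'
from h import *
a=load('s2');b=load('t2')
p,e=tri(a,(301.3,173.8),b,(192,202));print(p,e)
for z in (.104,.108,.12): 
    q=p.copy();q[2]-=z;print(np.round(proj(a,q+[0,0,0]),1), q)
E
```

```text
[0.50232254 0.19844318 0.17477967] 0.00040112747232862986
[298.5 197.2] [0.50232254 0.19844318 0.07077967]
[298.4 198. ] [0.50232254 0.19844318 0.06677967]
[298.1 200.6] [0.50232254 0.19844318 0.05477967]
```

Emit:
carry_out(
  increments=[
    {"dx": 0, "dy": 0, "dz": -0.08, "rx": 0, "ry": 0, "rz": 0, "fingers": 30},
    {"dx": 0, "dy": 0, "dz": -0.16, "rx": 0, "ry": 0, "rz": 0, "fingers": 30},
    {"dx": 0, "dy": 0, "dz": -0.22, "rx": 0, "ry": 0, "rz": 0, "fingers": 30},
    {"dx": 0, "dy": 0, "dz": -0.245, "rx": 0, "ry": 0, "rz": 0, "fingers": 30},
    {"dx": 0, "dy": 0, "dz": -0.255, "rx": 0, "ry": 0, "rz": 0, "fingers": 30},
    {"dx": 0, "dy": 0, "dz": -0.26, "rx": 0, "ry": 0, "rz": 0, "fingers": 30},
    {"dx": 0, "dy": 0, "dz": -0.26, "rx": 0, "ry": 0, "rz": 0, "fingers": 30},
  ],
)

```text
clock: 5.13
tool_pos: [0.5043, 0.1987, 0.0786]
ee_rot: [[0.039, -0.995, 0.093], [-0.333, -0.1, -0.937], [0.942, 0.006, -0.336]]
force: [0.0, 0.1, -1.7]
finger_gap: 0.494
grasp_force: 61.9
```

Emit:
carry_out(
  increments=[
    {"dx": 0, "dy": 0, "dz": -0.008, "rx": 0, "ry": 0, "rz": 0, "fingers": 30},
    {"dx": 0, "dy": 0, "dz": -0.012, "rx": 0, "ry": 0, "rz": 0, "fingers": 30},
    {"dx": 0, "dy": 0, "dz": -0.012, "rx": 0, "ry": 0, "rz": 0, "fingers": 30},
  ],
)

```text
clock: 5.38
tool_pos: [0.5041, 0.1986, 0.0752]
ee_rot: [[0.039, -0.995, 0.093], [-0.333, -0.1, -0.938], [0.942, 0.006, -0.335]]
force: [0.4, -0.7, -2.0]
finger_gap: 0.494
grasp_force: 61.9
```

Emit:
carry_out(
  increments=[
    {"dx": 0, "dy": 0, "dz": -0.008, "rx": 0, "ry": 0, "rz": 0, "fingers": 30},
    {"dx": 0, "dy": 0, "dz": -0.012, "rx": 0, "ry": 0, "rz": 0, "fingers": 30},
    {"dx": 0, "dy": 0, "dz": -0.012, "rx": 0, "ry": 0, "rz": 0, "fingers": 30},
  ],
)

```text
clock: 5.63
tool_pos: [0.504, 0.1985, 0.0719]
ee_rot: [[0.04, -0.995, 0.092], [-0.332, -0.1, -0.938], [0.942, 0.007, -0.334]]
force: [-0.2, 0.5, -2.4]
finger_gap: 0.496
grasp_force: 61.9
```

Emit:
carry_out(
  increments=[
    {"dx": 0, "dy": 0, "dz": -0.008, "rx": 0, "ry": 0, "rz": 0, "fingers": 30},
    {"dx": 0, "dy": 0, "dz": -0.012, "rx": 0, "ry": 0, "rz": 0, "fingers": 30},
    {"dx": 0, "dy": 0, "dz": -0.012, "rx": 0, "ry": 0, "rz": 0, "fingers": 30},
  ],
)

```text
clock: 5.88
tool_pos: [0.5041, 0.1985, 0.0702]
ee_rot: [[0.039, -0.995, 0.093], [-0.33, -0.1, -0.939], [0.943, 0.006, -0.332]]
force: [-0.5, -0.5, 4.1]
finger_gap: 0.492
grasp_force: 62.2
```

Emit:
carry_out(
  increments=[
    {"dx": 0, "dy": 0, "dz": 0, "rx": 0, "ry": 0, "rz": 0, "fingers": 85},
    {"dx": 0, "dy": 0, "dz": 0, "rx": 0, "ry": 0, "rz": 0, "fingers": 85},
    {"dx": 0, "dy": 0, "dz": 0, "rx": 0, "ry": 0, "rz": 0, "fingers": 85},
    {"dx": 0, "dy": 0, "dz": 0, "rx": 0, "ry": 0, "rz": 0, "fingers": 85},
    {"dx": 0, "dy": 0, "dz": 0, "rx": 0, "ry": 0, "rz": 0, "fingers": 85},
    {"dx": 0, "dy": 0, "dz": 0, "rx": 0, "ry": 0, "rz": 0, "fingers": 85},
    {"dx": -0.01, "dy": 0.1, "dz": 0.035, "rx": 0, "ry": 0, "rz": 0, "fingers": 85},
    {"dx": -0.02, "dy": 0.2, "dz": 0.07, "rx": 0, "ry": 0, "rz": 0, "fingers": 85},
    {"dx": -0.03, "dy": 0.3, "dz": 0.11, "rx": 0, "ry": 0, "rz": 0, "fingers": 85},
    {"dx": -0.04, "dy": 0.4, "dz": 0.2, "rx": 0, "ry": 0, "rz": 0, "fingers": 85},
    {"dx": -0.04, "dy": 0.4, "dz": 0.36, "rx": 0, "ry": 0, "rz": 0, "fingers": 85},
    {"dx": -0.04, "dy": 0.4, "dz": 0.52, "rx": 0, "ry": 0, "rz": 0, "fingers": 85},
  ],
)

```text
clock: 6.88
tool_pos: [0.4935, 0.2998, 0.199]
ee_rot: [[0.042, -0.995, 0.094], [-0.33, -0.102, -0.938], [0.943, 0.008, -0.332]]
force: [0.8, 0.5, 0.6]
finger_gap: 0.996
grasp_force: 0.0
```

```bash
python3 - <<'E'
from h import *
st=telemetry.get_state();print(np.round(st['joint_positions'],3),st['finger_gap'])
a=snap('scene','s3');b=snap('top','t3')
A=cv2.resize(b['image'][160:260,140:240],(400,400),interpolation=2)
B=cv2.resize(a['image'][150:250,250:350],(400,400),interpolation=2)
cv2.imwrite('pics/crop4.png',np.hstack([A,B])[:,:,::-1])
E
```

```text
[ 1.069  0.766 -0.123  0.581 -1.805 -1.187] 0.9959090106511096
```

View pics/crop4.png

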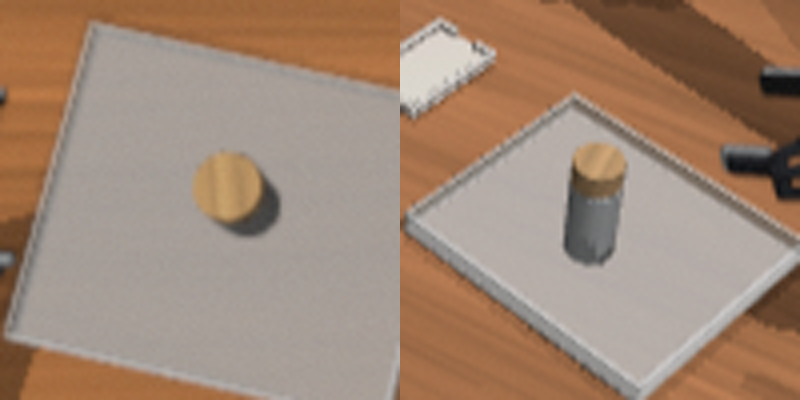

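The crop shows the jar standing free and upright on the tray floor, with its lid top at top (197,206.8) / scene (299.8,190).

```bash
python3 - <<'E'
from h import *
a=load('s3');b=load('t3')
print(tri(a,(299.8,190),b,(197,206.8)), onz(b,197,206.8,.108))
from scipy.spatial.transform import Rotation as R
T=telemetry.get_state()['ee_rot']
G=np.array([[1,0,0],[0,-1,0],[0,0,-1.]])  # x, y cols
for S in (1,-1):
    G=np.c_[[0,0,0],[0,S,0],[0,0,-1.]]; G[:,0]=np.cross(G[:,1],G[:,2])
    print(S,R.from_matrix(G@T.T).as_rotvec(degrees=True)/90)
E
```

```text
(array([0.50011256, 0.19809475, 0.10205733]), np.float64(0.0016894960236644029)) [0.4997073  0.19646669 0.108     ]
1 [ 0.64256594 -0.57833667 -0.91612153]
-1 [0.5644421  0.62712826 0.80806218]
```

Emit:
carry_out(
  increments=[
    {"dx": 0, "dy": 0, "dz": 0.2, "rx": 0.643, "ry": -0.578, "rz": -0.916, "fingers": 85},
    {"dx": 0, "dy": 0, "dz": 0.2, "rx": 0.643, "ry": -0.578, "rz": -0.916, "fingers": 85},
    {"dx": 0, "dy": 0, "dz": 0.2, "rx": 0.643, "ry": -0.578, "rz": -0.916, "fingers": 85},
    {"dx": 0, "dy": 0, "dz": 0.2, "rx": 0.643, "ry": -0.578, "rz": -0.916, "fingers": 85},
    {"dx": 0, "dy": 0, "dz": 0.2, "rx": 0.643, "ry": -0.578, "rz": -0.916, "fingers": 85},
    {"dx": 0, "dy": 0, "dz": 0.2, "rx": 0.643, "ry": -0.578, "rz": -0.916, "fingers": 85},
    {"dx": 0, "dy": 0, "dz": 0.2, "rx": 0.643, "ry": -0.578, "rz": -0.916, "fingers": 85},
    {"dx": 0, "dy": 0, "dz": 0.2, "rx": 0.643, "ry": -0.578, "rz": -0.916, "fingers": 85},
    {"dx": 0, "dy": 0, "dz": 0.2, "rx": 0.643, "ry": -0.578, "rz": -0.916, "fingers": 85},
    {"dx": 0, "dy": 0, "dz": 0.2, "rx": 0.643, "ry": -0.578, "rz": -0.916, "fingers": 85},
    {"dx": 0, "dy": 0, "dz": 0.2, "rx": 0.643, "ry": -0.578, "rz": -0.916, "fingers": 85},
    {"dx": 0, "dy": 0, "dz": 0.2, "rx": 0.643, "ry": -0.578, "rz": -0.916, "fingers": 85},
  ],
)

```text
clock: 7.98
tool_pos: [0.4943, 0.2984, 0.2488]
ee_rot: [[-0.915, -0.362, -0.178], [-0.309, 0.913, -0.266], [0.259, -0.189, -0.947]]
force: [-0.0, 0.5, -0.2]
finger_gap: 0.994
grasp_force: 0.0
```

```bash
python3 - <<'E'
from h import *
from scipy.spatial.transform import Rotation as R
s=telemetry.get_state();T=s['ee_rot'];print(np.round(s['joint_positions'],3))
G=np.array([[1,0,0],[0,1,0],[0,0,-1.]]);G[:,0]=np.cross(G[:,1],G[:,2])
print(R.from_matrix(G@T.T).as_rotvec(degrees=True)/90)
E
```

```text
[ 0.846  0.453  0.084  0.043 -1.526 -2.074]
[ 0.15042866 -0.14444793 -0.22187085]
```

Emit:
carry_out(
  increments=[
    {"dx": 0.027, "dy": -0.4, "dz": -0.2, "rx": 0.15, "ry": -0.144, "rz": -0.222, "fingers": 85},
    {"dx": 0.027, "dy": -0.4, "dz": -0.2, "rx": 0.15, "ry": -0.144, "rz": -0.222, "fingers": 85},
    {"dx": 0.027, "dy": -0.4, "dz": -0.2, "rx": 0.15, "ry": -0.144, "rz": -0.222, "fingers": 85},
    {"dx": 0.027, "dy": -0.4, "dz": -0.2, "rx": 0.15, "ry": -0.144, "rz": -0.222, "fingers": 85},
    {"dx": 0.027, "dy": -0.4, "dz": -0.3, "rx": 0.15, "ry": -0.144, "rz": -0.222, "fingers": 85},
    {"dx": 0.027, "dy": -0.4, "dz": -0.38, "rx": 0.15, "ry": -0.144, "rz": -0.222, "fingers": 85},
    {"dx": 0.027, "dy": -0.4, "dz": -0.38, "rx": 0.15, "ry": -0.144, "rz": -0.222, "fingers": 85},
    {"dx": 0.027, "dy": -0.4, "dz": -0.38, "rx": 0.15, "ry": -0.144, "rz": -0.222, "fingers": 85},
  ],
)

```text
clock: 8.65
tool_pos: [0.5003, 0.1979, 0.1534]
ee_rot: [[-1.0, -0.005, -0.005], [-0.005, 1.0, -0.006], [0.005, -0.006, -1.0]]
force: [0.5, -0.5, -0.3]
finger_gap: 0.994
grasp_force: 0.0
```

```bash
python3 - <<'E'
from h import *
s=telemetry.get_state();print(s['tool_pos'],np.round(s['ee_rot'],4),np.round(s['joint_positions'],3))
E
```

```text
[0.50026243 0.19792004 0.15338446] [[-1.     -0.0051 -0.0051]
 [-0.0051  1.     -0.0062]
 [ 0.0052 -0.0061 -1.    ]] [ 6.790e-01  3.220e-01 -3.230e-01  2.000e-03 -9.330e-01 -2.246e+00]
```

Emit:
carry_out(
  increments=[
    {"dx": 0.002, "dy": -0.003, "dz": -0.12, "rx": 0, "ry": 0, "rz": 0, "fingers": 85},
    {"dx": 0.002, "dy": -0.003, "dz": -0.2, "rx": 0, "ry": 0, "rz": 0, "fingers": 85},
    {"dx": 0.002, "dy": -0.003, "dz": -0.25, "rx": 0, "ry": 0, "rz": 0, "fingers": 85},
    {"dx": 0.002, "dy": -0.003, "dz": -0.25, "rx": 0, "ry": 0, "rz": 0, "fingers": 85},
    {"dx": 0.002, "dy": -0.003, "dz": -0.25, "rx": 0, "ry": 0, "rz": 0, "fingers": 40},
    {"dx": 0.002, "dy": -0.003, "dz": -0.25, "rx": 0, "ry": 0, "rz": 0, "fingers": 35},
    {"dx": 0.002, "dy": -0.003, "dz": -0.25, "rx": 0, "ry": 0, "rz": 0, "fingers": 35},
    {"dx": 0.002, "dy": -0.003, "dz": -0.25, "rx": 0, "ry": 0, "rz": 0, "fingers": 35},
    {"dx": 0.002, "dy": -0.003, "dz": -0.25, "rx": 0, "ry": 0, "rz": 0, "fingers": 35},
    {"dx": 0.002, "dy": -0.003, "dz": -0.25, "rx": 0, "ry": 0, "rz": 0, "fingers": 35},
  ],
)

```text
clock: 9.48
tool_pos: [0.5026, 0.1987, 0.0934]
ee_rot: [[-1.0, -0.006, 0.001], [-0.006, 1.0, -0.002], [-0.001, -0.002, -1.0]]
force: [-1.2, 0.6, 5.4]
finger_gap: 0.49
grasp_force: 61.0
```

Emit:
carry_out(
  increments=[
    {"dx": 0, "dy": 0, "dz": 0.1, "rx": 0, "ry": 0, "rz": 0, "fingers": 35},
    {"dx": 0, "dy": 0, "dz": 0.2, "rx": 0, "ry": 0, "rz": 0, "fingers": 35},
    {"dx": 0, "dy": 0, "dz": 0.3, "rx": 0, "ry": 0, "rz": 0, "fingers": 35},
    {"dx": 0.03, "dy": -0.1, "dz": 0.3, "rx": 0, "ry": 0, "rz": 0, "fingers": 35},
    {"dx": 0.06, "dy": -0.22, "dz": 0.3, "rx": 0, "ry": 0, "rz": 0, "fingers": 35},
    {"dx": 0.1, "dy": -0.34, "dz": 0.3, "rx": 0, "ry": 0, "rz": 0, "fingers": 35},
    {"dx": 0.13, "dy": -0.46, "dz": 0.3, "rx": 0, "ry": 0, "rz": 0, "fingers": 35},
    {"dx": 0.16, "dy": -0.58, "dz": 0.3, "rx": 0, "ry": 0, "rz": 0, "fingers": 35},
    {"dx": 0.2, "dy": -0.7, "dz": 0.3, "rx": 0, "ry": 0, "rz": 0, "fingers": 35},
    {"dx": 0.24, "dy": -0.82, "dz": 0.3, "rx": 0, "ry": 0, "rz": 0, "fingers": 35},
    {"dx": 0.28, "dy": -0.92, "dz": 0.3, "rx": 0, "ry": 0, "rz": 0, "fingers": 35},
    {"dx": 0.3, "dy": -0.96, "dz": 0.3, "rx": 0, "ry": 0, "rz": 0, "fingers": 35},
  ],
)

```text
clock: 10.48
tool_pos: [0.5761, -0.0452, 0.1658]
ee_rot: [[-1.0, -0.002, -0.005], [-0.002, 1.0, -0.005], [0.005, -0.005, -1.0]]
force: [0.1, 0.7, -1.5]
finger_gap: 0.491
grasp_force: 61.7
```

Emit:
carry_out(
  increments=[
    {"dx": 0.04, "dy": -0.14, "dz": 0, "rx": 0, "ry": 0, "rz": 0, "fingers": 35},
    {"dx": 0.08, "dy": -0.28, "dz": 0, "rx": 0, "ry": 0, "rz": 0, "fingers": 35},
    {"dx": 0.11, "dy": -0.42, "dz": -0.08, "rx": 0, "ry": 0, "rz": 0, "fingers": 35},
    {"dx": 0.11, "dy": -0.52, "dz": -0.16, "rx": 0, "ry": 0, "rz": 0, "fingers": 35},
    {"dx": 0.11, "dy": -0.56, "dz": -0.2, "rx": 0, "ry": 0, "rz": 0, "fingers": 35},
    {"dx": 0.11, "dy": -0.56, "dz": -0.2, "rx": 0, "ry": 0, "rz": 0, "fingers": 35},
    {"dx": 0.11, "dy": -0.56, "dz": -0.2, "rx": 0, "ry": 0, "rz": 0, "fingers": 35},
  ],
)

```text
clock: 11.07
tool_pos: [0.6029, -0.1822, 0.1154]
ee_rot: [[-1.0, -0.004, -0.006], [-0.004, 1.0, -0.004], [0.006, -0.004, -1.0]]
force: [0.3, -0.0, -1.6]
finger_gap: 0.494
grasp_force: 61.8
```

```bash
python3 - <<'E'
from h import *
a=snap('scene','s4');b=snap('top','t4')
A=cv2.resize(b['image'][140:240,320:420],(400,400),interpolation=2)
B=cv2.resize(a['image'][100:200,130:230],(400,400),interpolation=2)
cv2.imwrite('pics/crop5.png',np.hstack([A,B])[:,:,::-1])
E
```

```text
(no output)
```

View pics/crop5.png

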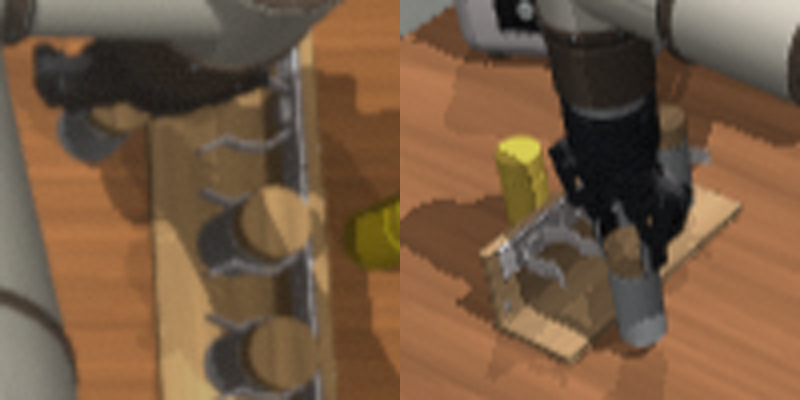

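The crop shows the jar held upright in front of the clip: body base at top (342,180), with the neighbours and the yellow one untouched. I'll check its x against the base circle.

```bash
python3 - <<'E'
from h import *
a=load('s4');b=load('t4')
t=np.linspace(0,2*np.pi,60)
for xj,yj in((.6025,-.182),(.599,-.182)):
  for n,c in(('top',b),('scene',a)):
    q=np.array([proj(c,(xj+.022*np.cos(k),yj+.022*np.sin(k),.026)) for k in t])
    print(n,xj,'u',q[:,0].min().round(1),q[:,0].max().round(1),'v',q[:,1].min().round(1),q[:,1].max().round(1))
# body silhouette extents by low-saturation mask
h=cv2.cvtColor(b['image'],cv2.COLOR_RGB2HSV)
m=((h[...,1]<70)&(h[...,2]>75)).astype(np.uint8);m[:,:334]=0;m[:165]=0;m[186:]=0;m[:,356:]=0
n,l,s,cc=cv2.connectedComponentsWithStats(m);print(s[1:])
h=cv2.cvtColor(a['image'],cv2.COLOR_RGB2HSV)
m=((h[...,1]<70)&(h[...,2]>60)).astype(np.uint8);m[:165]=0;m[192:]=0;m[:,:180]=0;m[:,205:]=0
n,l,s,cc=cv2.connectedComponentsWithStats(m);print(s[1:])
E
```

```text
top 0.6025 u 333.4 349.6 v 165.0 180.8
scene 0.6025 u 184.5 196.7 v 177.5 185.9
top 0.599 u 333.5 349.7 v 166.2 182.1
scene 0.599 u 185.1 197.3 v 177.0 185.3
[[334 169   5  10  14]
 [344 173   3   2   4]
 [347 175   4   4   4]
 [340 179   1   1   1]
 [345 179   1   1   1]]
[[182 165  15  22 215]]
```

Emit:
carry_out(
  increments=[
    {"dx": 0, "dy": -0.06, "dz": 0, "rx": 0, "ry": 0, "rz": 0, "fingers": 35},
    {"dx": 0, "dy": -0.12, "dz": 0, "rx": 0, "ry": 0, "rz": 0, "fingers": 35},
    {"dx": 0, "dy": -0.18, "dz": 0, "rx": 0, "ry": 0, "rz": 0, "fingers": 35},
    {"dx": 0, "dy": -0.22, "dz": 0, "rx": 0, "ry": 0, "rz": 0, "fingers": 35},
    {"dx": 0, "dy": -0.25, "dz": 0, "rx": 0, "ry": 0, "rz": 0, "fingers": 35},
    {"dx": 0, "dy": -0.26, "dz": 0, "rx": 0, "ry": 0, "rz": 0, "fingers": 35},
  ],
)

```text
clock: 11.67
tool_pos: [0.6038, -0.2475, 0.1165]
ee_rot: [[-1.0, -0.003, -0.003], [-0.003, 1.0, -0.002], [0.003, -0.002, -1.0]]
force: [0.8, 6.8, -1.6]
finger_gap: 0.495
grasp_force: 62.1
```

Emit:
carry_out(
  increments=[
    {"dx": 0, "dy": -0.012, "dz": 0, "rx": 0, "ry": 0, "rz": 0, "fingers": 35},
    {"dx": 0, "dy": -0.024, "dz": 0, "rx": 0, "ry": 0, "rz": 0, "fingers": 35},
    {"dx": 0, "dy": -0.036, "dz": 0, "rx": 0, "ry": 0, "rz": 0, "fingers": 35},
    {"dx": 0, "dy": -0.048, "dz": 0, "rx": 0, "ry": 0, "rz": 0, "fingers": 35},
    {"dx": 0, "dy": -0.06, "dz": 0, "rx": 0, "ry": 0, "rz": 0, "fingers": 35},
    {"dx": 0, "dy": -0.072, "dz": 0, "rx": 0, "ry": 0, "rz": 0, "fingers": 35},
    {"dx": 0, "dy": -0.084, "dz": 0, "rx": 0, "ry": 0, "rz": 0, "fingers": 35},
    {"dx": 0, "dy": -0.09, "dz": 0, "rx": 0, "ry": 0, "rz": 0, "fingers": 35},
  ],
)

```text
clock: 12.33
tool_pos: [0.604, -0.2703, 0.1166]
ee_rot: [[-1.0, -0.005, -0.003], [-0.005, 1.0, -0.005], [0.003, -0.005, -1.0]]
force: [0.4, 1.2, -2.5]
finger_gap: 0.493
grasp_force: 62.0
```

Emit:
carry_out(
  increments=[
    {"dx": 0, "dy": -0.006, "dz": 0, "rx": 0, "ry": 0, "rz": 0, "fingers": 35},
    {"dx": 0, "dy": -0.012, "dz": 0, "rx": 0, "ry": 0, "rz": 0, "fingers": 35},
    {"dx": 0, "dy": -0.018, "dz": 0, "rx": 0, "ry": 0, "rz": 0, "fingers": 35},
    {"dx": 0, "dy": -0.02, "dz": 0, "rx": 0, "ry": 0, "rz": 0, "fingers": 35},
  ],
)

```text
clock: 12.67
tool_pos: [0.6045, -0.273, 0.117]
ee_rot: [[-1.0, -0.005, -0.001], [-0.005, 1.0, -0.002], [0.001, -0.002, -1.0]]
force: [1.3, 9.6, 0.1]
finger_gap: 0.496
grasp_force: 62.3
```

Emit:
carry_out(
  increments=[
    {"dx": -0.002, "dy": 0.006, "dz": -0.005, "rx": 0, "ry": 0, "rz": 0, "fingers": 35},
    {"dx": -0.002, "dy": 0.006, "dz": -0.005, "rx": 0, "ry": 0, "rz": 0, "fingers": 62},
    {"dx": -0.002, "dy": 0.006, "dz": -0.005, "rx": 0, "ry": 0, "rz": 0, "fingers": 62},
    {"dx": -0.002, "dy": 0.006, "dz": -0.005, "rx": 0, "ry": 0, "rz": 0, "fingers": 62},
    {"dx": -0.002, "dy": 0.006, "dz": -0.005, "rx": 0, "ry": 0, "rz": 0, "fingers": 62},
    {"dx": -0.002, "dy": 0.006, "dz": 0.05, "rx": 0, "ry": 0, "rz": 0, "fingers": 62},
    {"dx": -0.002, "dy": 0.006, "dz": 0.15, "rx": 0, "ry": 0, "rz": 0, "fingers": 62},
    {"dx": -0.002, "dy": 0.006, "dz": 0.25, "rx": 0, "ry": 0, "rz": 0, "fingers": 62},
    {"dx": -0.002, "dy": 0.1, "dz": 0.35, "rx": 0, "ry": 0, "rz": 0, "fingers": 62},
    {"dx": -0.002, "dy": 0.25, "dz": 0.45, "rx": 0, "ry": 0, "rz": 0, "fingers": 62},
    {"dx": -0.002, "dy": 0.4, "dz": 0.5, "rx": 0, "ry": 0, "rz": 0, "fingers": 62},
    {"dx": -0.002, "dy": 0.55, "dz": 0.5, "rx": 0, "ry": 0, "rz": 0, "fingers": 62},
  ],
)

```text
clock: 13.67
tool_pos: [0.6046, -0.1371, 0.246]
ee_rot: [[-1.0, -0.004, 0.004], [-0.004, 1.0, -0.006], [-0.004, -0.006, -1.0]]
force: [1.0, 0.6, 0.0]
finger_gap: 0.729
grasp_force: 0.0
```

Emit:
carry_out(
  increments=[
    {"dx": 0, "dy": 0.15, "dz": 0, "rx": 0, "ry": 0, "rz": 0, "fingers": 62},
    {"dx": 0, "dy": 0.3, "dz": 0, "rx": 0, "ry": 0, "rz": 0, "fingers": 62},
    {"dx": 0, "dy": 0.45, "dz": 0, "rx": 0, "ry": 0, "rz": 0, "fingers": 62},
    {"dx": 0, "dy": 0.6, "dz": 0, "rx": 0, "ry": 0, "rz": 0, "fingers": 62},
    {"dx": 0, "dy": 0.6, "dz": 0, "rx": 0, "ry": 0, "rz": 0, "fingers": 62},
  ],
)

```text
clock: 14.08
tool_pos: [0.6033, 0.0177, 0.2417]
ee_rot: [[-1.0, -0.011, -0.002], [-0.011, 1.0, -0.004], [0.002, -0.004, -1.0]]
force: [0.5, -1.0, -0.5]
finger_gap: 0.726
grasp_force: 0.0
```

```bash
python3 - <<'E'
from h import *
a=snap('scene','s5');b=snap('top','t5')
A=cv2.resize(b['image'][140:260,340:440],(400,480),interpolation=2)
B=cv2.resize(a['image'][110:206,135:215],(400,480),interpolation=2)
cv2.imwrite('pics/crop6.png',np.hstack([A,B])[:,:,::-1])
E
```

```text
(no output)
```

View pics/crop6.png

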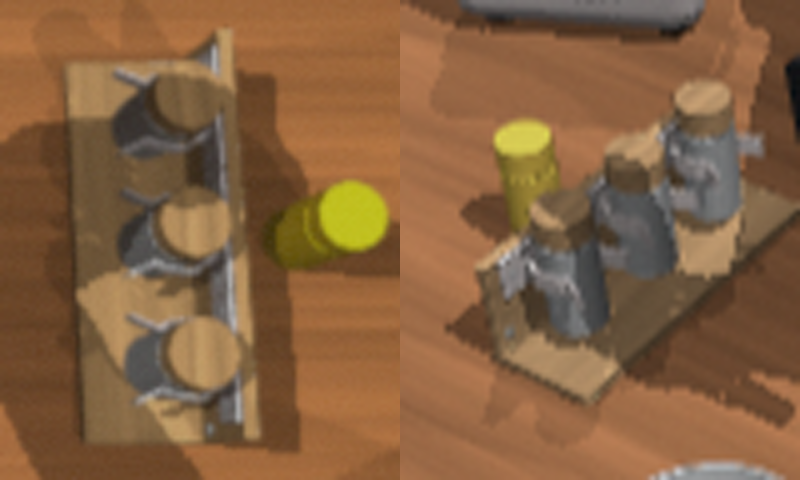

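The crop shows the jar in the clip, upright and in line with its neighbours. Its lid top is at about top (387,165.8) / scene (167.4,152).

```bash
python3 - <<'E'
from h import *
a=load('s5');b=load('t5')
print('new',tri(a,(167.4,152),b,(387,165.2)))
print('mid',tri(a,(182.0,140.5),b,(388.7,195.8)))
print('end',tri(a,(195.7,129.8),b,(390.8,228.3)))
for p in((.6025,-.275,.13),(.523,-.275,.13),(.4435,-.275,.13)): print(np.round(proj(b,p),1),np.round(proj(a,p),1))
h=cv2.cvtColor(b['image'],cv2.COLOR_RGB2HSV)
E
```

```text
new (array([ 0.60113933, -0.2757966 ,  0.12125355]), np.float64(0.0011200455990842198))
mid (array([ 0.5235322 , -0.27441096,  0.12292761]), np.float64(0.0019986969806908917))
end (array([ 0.44399447, -0.27462937,  0.12230055]), np.float64(0.0025076511459314337))
[387.5 164. ] [166.8 150.3]
[389.5 195.8] [181.5 138.7]
[391.5 228.5] [195.2 127.9]
```

The new jar's lid is level with its neighbours' to about 2 mm and lies in the same line, so I'm handing in.

```bash
python3 -c "
from cell import env
print(env.sign_off())"
```

```text
the job is handed in; nothing more can be done
None
```

The jar was stood up in the tray, released, retaken by its lid and snapped into the empty clip; my last check put it upright and level with its neighbours to about 2 mm, and the job was handed in at about 14 s (no verdict was returned).

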